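Index the screw carousel to orange and lock it

ROBOT

A 6-joint arm with a two-finger parallel gripper is mounted at the origin on the work surface; the furniture and walls round the work are solid. World frame = base frame: x ahead of the robot, y to its left, z up, the work surface at z = 0. Lengths are in m, angles in rad, forces in N, time in s.
With the tool pointing down it reaches from about 0.375 to 0.9 m from the base axis. Payload 3.1 kg.
Tool frame: the origin (TCP) lies midway between the tips of the shut fingers; the grasp point (between the pads) lies 19 mm behind it (manip.grasp_offset is the distance from the TCP to the grasp point, in m); z points along the fingers, y is the direction in which the jaws open and shut (so a half turn about z gives the same grasp; the last joint's range is limited). The gripper opens to 85 mm and grips with 20 to 120 N. Pads are 22 mm wide; open, the fingers measure 114 mm over their backs; the gripper's body (76 mm by 85 mm) begins 54 mm behind the grasp point. The pads swing forward as they close: fully open they stand 13 mm farther back than shut.
Start: joints at [1.032, 0.527, 1.433, -0, 1.181, -0.178], TCP at [0.22, 0.585, 0.231] pointing down, gripper open.
Joint ranges: [-3.08, 3.08], [-0.75, 2.2], [0.22, 2.44], [-1.43, 4.57], [0, 2.65], [-2.85, 2.85]. Speed limits (rad/s): [2.79, 2.79, 3.14, 3.14, 3.14, 3.14].

INTERFACE

Orientations are given as a unit quaternion [x, y, z, w].
In Python, from bench import sensors, grab_frame, manip gives the robot as it stands. The module is installed in compiled form; this text tells all that it offers.
- The arm moves only by the shell command python3 -m handwheel 'ROWS' [FORCE]. ROWS is JSON, a list of rows, each a list of 5 numbers: the shift along the world's x, y, z in cm, then the turn about the world's z in degrees, then the opening in per cent of the stroke, from 0 (shut) to 100 (fully open). A call has 1 to 5 rows; each row is the pose to reach, as a shift and turn from the pose commanded when the call began; what a row does not reach only later rows make up. A row lasts 1/8 s, in which the tool goes at most 62.5 mm and 10.7 degrees, less where a joint would pass 70% of its speed; a pose out of reach is approached as far as the arm can. A call with a gripper value outside its range is refused whole. The fingers move at their own pace and stop on an object; FORCE is the grip in N (left out, the last holds). Time passes only in rows, so rows that repeat a pose let the fingers close. It gives the time, the measured TCP pose, the force and the opening at its end, in the units of the state.
- sensors.get_obs(): the state, without advancing time (a new reading comes with each control period).
- grab_frame(name): name is "side" or "top"; returns a dict with "image" (480x640x3 uint8, red, green, blue), "range_z" (480x640 float32, m along the optical axis (not along the pixel's ray), 0 where there is no reading), "camera_matrix" (3x3 intrinsics, pixels), "dist" ([k1, k2, p1, p2, k3] as OpenCV has them; the pictures are not rectified), "R" (3x3) and "t" (3): a world point X has camera coordinates R X + t. Camera axes: x right, y down, z forward; pixel columns grow to the right and rows downward; lengths in m; the calibration is good to about 2 mm. A picture is of the moment at which its call begins.
- manip.hand_in(): hands the job in, once; it reports no verdict.
The state is a dict: "clock": time; "joints": joint angles; "qvel": joint speeds; "joint_torque": joint torques, N m; "ee_pos": TCP position; "ee_rot": TCP orientation; "wrist_force": force on the tool from outside, world axes, zero at the start; "wrist_torque": the same for the moment, N m; "finger_gap": finger opening in m.
Only numpy, scipy, OpenCV 4.12 (cv2) and the standard library are available. Lean on these libraries where they do the work, as an engineer would, in place of code of your own. Each camera call takes 0.05 s, during which the arm holds its last target.

TASK

Turn the knob of the round screw carousel until its orange compartment shows in the window of the cover, then keep turning slowly to feel for the hidden notch of that compartment, where the turning torque dips, and push the knob fully down there so that it locks. Let go of it, and leave the two jars and the glue bottle where they stand.

Things in the scene. Friction and masses are not known exactly. Their poses are not given: they have to be found in the camera images.
- carousel: fixed round housing of the screw carousel: a grey drum 176 mm across (foot flange 194 mm) and 64 mm high, screwed down, with a flat cover. Origin at the centre of its underside, on the vertical turning axis; z up; its window is on its -x side. A tray with five equal coloured compartments turns inside it.
- tray: turning tray, mostly hidden under the cover, turned by the knob, either way and without end. Origin as the carousel's; orange lies on its -x side, then anticlockwise from above blue, white, green, black, 72 degrees each. Turning drags evenly with 0.1 to 0.2 N m, which a stopped grip may keep wound up, either way. Each compartment has one hidden notch, 72 degrees from the next.
- window (a point): middle of the window in the cover, at the cover's top face (64 mm up), 63 mm from the turning axis; the window spans 30 degrees and 46 to 80 mm from the axis
- orange_mark (a point): middle of the floor of the orange compartment, on the tray, 63 mm from the turning axis, 52 mm above the bench; hidden unless in the window. The setting of the notches differs every time and is not visible: the tray is centred in the orange notch with this mark at most 0.36 rad (21 degrees) to either side of the window's middle.
- knob: push knob; turns with the tray. A sprung ball makes the notches felt: from about 0.1 rad before a notch's centre the drag falls away and the knob is drawn forward by 0.2 to 0.4 N m to the centre; turning on is held back as strongly. Let go within about 0.04 rad of the centre, it centres itself. It stays at the height it is left at; 8 N pulls it up. Origin on the axis, at the bench top when up.
- knob_top (a point): centre of the knob's top, 127 mm above the bench when up. The knob is an upright grey grip bar 66 mm long (its x axis), 22 mm thick, 45 mm high on a round black skirt 72 mm across; an orange tab on its -x end points to the middle of the orange compartment. At a notch (within 0.05 rad) a push of 7 to 15 N moves it 10 mm down, where it stays and locks; elsewhere it stops after 2 mm.
- screw_jar: loose glass jar of screws with a red lid, 68 mm across, 95 mm high; origin at the centre of its underside
- nail_jar: loose glass jar of nails with a tan lid, 62 mm across, 85 mm high; origin at the centre of its underside
- glue_bottle: loose yellow glue bottle with a red cap, 54 mm across, 160 mm high; origin at the centre of its underside

How it is judged:
At the end, for the whole second after the job is handed in: the orange compartment shows in the window (orange_mark within 32 mm of the window's middle) and the knob is locked down in that compartment's notch (its top at least 7.5 mm lower than when up), released (horizontal distance between orange_mark and window below 0.032 m and z of knob_top in the frame of carousel below 0.1195 m); the robot touches nothing.
It fails at once if a jar or the glue bottle is shoved by more than 30 mm (distance of any of screw_jar, nail_jar, glue_bottle from where it was at the start of the episode above 0.03 m).
It also fails if it takes over 58 s, if anything falls off the work surface, if the arm or the gripper's body presses on something with over 40 N, if the wrist force passes 120 N, or if a joint passes its speed limit or range.

## Working session

There is one attempt and no reset: what is moved stays moved. The work goes in short steps, Python scripts to look and compute and a shell command to move; the robot and the scene stay as the last step left them, time stands still between calls to the robot, and variables do not carry over. Pictures are saved under pics/ and viewed, and the job is handed in when it is done.

```bash
mkdir -p pics
cat > h.py <<'E'
import numpy as np, cv2
from bench import sensors, grab_frame, manip
def save(f,n,crop=None):
    im=f["image"][:,:,::-1]
    cv2.imwrite(f"pics/{n}.png",im)
def px2plane(f,uv,z):
    uv=np.array(uv,float).reshape(-1,1,2)
    n=cv2.undistortPoints(uv,f["camera_matrix"],f["dist"]).reshape(-1,2)
    d=np.c_[n,np.ones(len(n))]@f["R"]; c=-f["R"].T@f["t"]
    s=(z-c[2])/d[:,2]
    return c+s[:,None]*d
def proj(f,X):
    r,_=cv2.Rodrigues(f["R"]); p,_=cv2.projectPoints(np.array(X,float).reshape(-1,1,3),r,f["t"],f["camera_matrix"],f["dist"]); return p.reshape(-1,2)
E
python3 - <<'E'
from h import *
for n in("top","side"):
    f=grab_frame(n); save(f,n+"0"); print(n,-f["R"].T@f["t"])
o=sensors.get_obs(); print(o)
E
```

```text
top [ 0.42098615 -0.03053582  1.31441362]
side [0.50248398 0.72865761 1.24999835]
{'clock': 0.1, 'joints': array([ 1.03250122e+00,  5.28379473e-01,  1.43375555e+00, -3.65109012e-05,
        1.18138605e+00, -1.78481131e-01]), 'qvel': array([-0.00081767, -0.00226274, -0.00370083,  0.00049377,  0.00060499,
        0.00029974]), 'joint_torque': array([-1.12229995e-03, -4.43306315e+01, -1.78586072e+01, -3.66707227e-04,
        3.87115622e-03,  6.99852336e-06]), 'ee_pos': array([0.21970505, 0.58443734, 0.23043353]), 'ee_rot': array([ 1.78931145e-01,  9.83861126e-01, -9.08870604e-04, -3.22402518e-04]), 'wrist_force': array([ 0.64953111, -0.02307176, -0.42006908]), 'wrist_torque': array([ 0.00478326, -0.01091672,  0.01885463]), 'finger_gap': 0.08553586443557493}
```

View pics/top0.png

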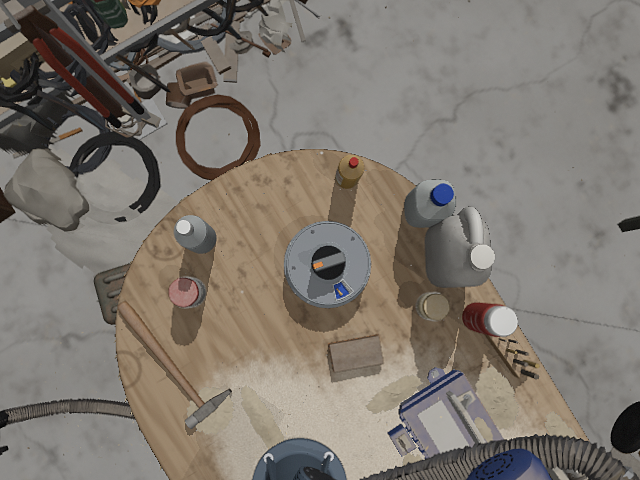

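View pics/side0.png

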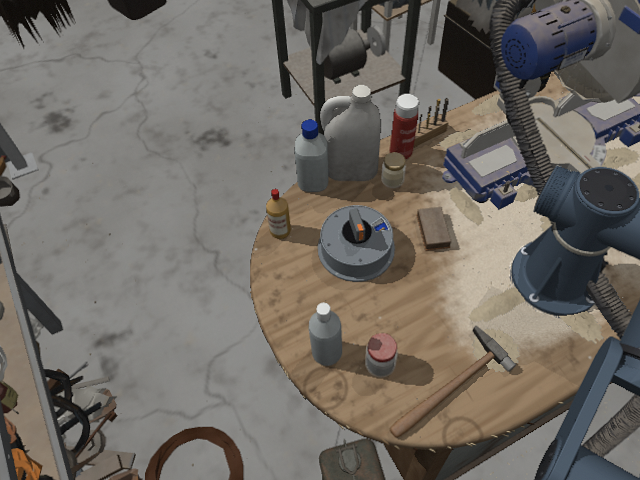

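The top view shows the carousel at about (328, 263), its window at (342, 290) showing blue, and the knob's orange tab at (317, 266). The glue bottle is at (349, 172), and the jars are at (184, 293) and (432, 304). Next I measure these.

Run:
```python
from h import *
f=grab_frame("top"); im=f["image"]; hsv=cv2.cvtColor(im,cv2.COLOR_RGB2HSV)
sub=im[200:330,270:385]
cv2.imwrite("pics/topz.png",cv2.resize(sub[:,:,::-1],None,fx=5,fy=5,interpolation=cv2.INTER_CUBIC)[:600])
def comp(mask,box):
    x0,y0,x1,y1=box; m=np.zeros_like(mask); m[y0:y1,x0:x1]=mask[y0:y1,x0:x1]
    ys,xs=np.nonzero(m); return len(xs),xs.mean(),ys.mean()
orange=cv2.inRange(hsv,(5,150,120),(18,255,255)); blue=cv2.inRange(hsv,(105,120,60),(125,255,255)); black=(im.max(2)<45).astype(np.uint8)*255
o=comp(orange,(300,240,360,300)); b=comp(blue,(320,270,365,310)); k=comp(black,(300,235,360,290))
print(o,b,k)
print("tab",px2plane(f,o[1:],.127),"blue",px2plane(f,b[1:],.055))
# cover edge circle from depth: points with z in .055-.075
v,u=np.mgrid[200:330,270:385]; Z=f["range_z"][200:330,270:385]
uv=np.stack([u.ravel(),v.ravel()],1).astype(float)
n=cv2.undistortPoints(uv.reshape(-1,1,2),f["camera_matrix"],f["dist"]).reshape(-1,2)
P=(np.c_[n,np.ones(len(n))]*Z.ravel()[:,None]-f["t"])@f["R"]
c=P[(P[:,2]>.058)&(P[:,2]<.07)]; print(len(c),np.median(c[:,2]))
(cx,cy),r=cv2.minEnclosingCircle(c[:,:2].astype(np.float32)); print("cover",cx,cy,r)
kb=P[(P[:,2]>.115)&(P[:,2]<.14)]; print("knob",cv2.minAreaRect(kb[:,:2].astype(np.float32)),kb.mean(0))
w=P[(P[:,2]>.045)&(P[:,2]<.057)&(np.hypot(P[:,0]-cx,P[:,1]-cy)<.082)]; print("win",len(w),w.mean(0))
for nm,p in (("screw",(184,293)),("nail",(432,304)),("glue",(352,163))): print(nm,px2plane(f,p,{"screw":.095,"nail":.085,"glue":.16}[nm]))
```

```text
(40, np.float64(317.35), np.float64(264.825)) (124, np.float64(340.25), np.float64(289.9193548387097)) (525, np.float64(327.8304761904762), np.float64(263.0))
tab [[ 0.47450296 -0.04816401  0.127     ]] blue [[ 0.42327531 -0.09653799  0.055     ]]
4221 0.06357831638052037
cover 0.48147913813591003 -0.07168218493461609 0.08842253684997559
knob ((0.48113158345222473, -0.07152323424816132), (0.021778572350740433, 0.06616440415382385), 16.68459701538086) [ 0.48108431 -0.0718324   0.12560621]
win 205 [ 0.42685072 -0.09946603  0.05218901]
screw [[0.42447245 0.22666103 0.095     ]]
nail [[ 0.38912489 -0.28502826  0.085     ]]
glue [[ 0.6732717  -0.12134709  0.16      ]]
```

View pics/topz.png

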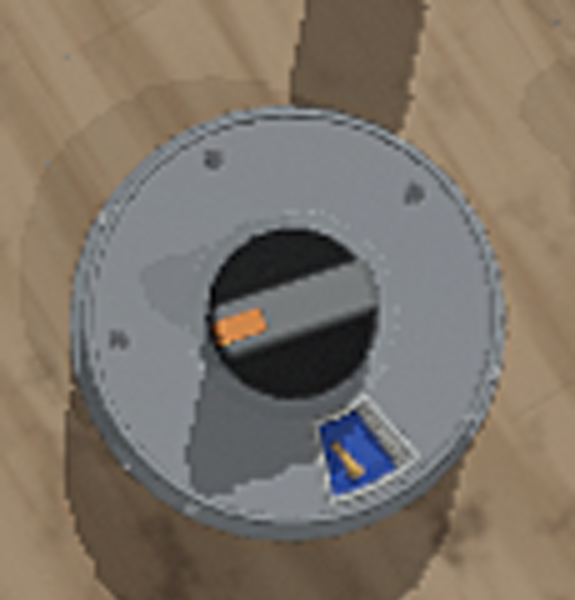

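```bash
python3 -m handwheel '[[2,-5,0,-4,100],[4,-10,0,-8,100],[6,-15,0,-12,100],[8,-20,0,-16,100],[10,-25,0,-20,100]]' 60; python3 -m handwheel '[[2,-5,0,-4,100],[4,-10,0,-8,100],[6,-15,0,-12,100],[8,-20,0,-16,100],[10,-25,0,-20,100]]'; python3 -m handwheel '[[2,-5,0,-4,100],[4,-10,0,-8,100],[6,-15.5,0,-12.5,100],[6.1,-15.6,0,-12.7,100],[6.1,-15.6,0,-12.7,100]]'
```

```text
clock: 0.78
ee_pos: [0.3204, 0.3334, 0.2312]
ee_rot: [0.348, 0.938, -0.0, 0.0]
wrist_force: [1.1, -0.7, -0.1]
finger_gap: 0.0855
clock: 1.4
ee_pos: [0.4204, 0.0833, 0.2314]
ee_rot: [0.506, 0.863, 0.0, 0.0]
wrist_force: [1.2, -0.4, 0.4]
finger_gap: 0.0855
clock: 2.02
ee_pos: [0.4802, -0.0707, 0.2308]
ee_rot: [0.597, 0.802, -0.0, -0.001]
wrist_force: [-0.4, 0.2, -1.0]
finger_gap: 0.0854
```

```bash
python3 -m handwheel '[[0.1,-0.1,-5,0,100],[0.1,-0.1,-9,0,100],[0.1,-0.1,-12,0,100],[0.1,-0.1,-13.8,0,100],[0.1,-0.1,-13.8,0,100]]';python3 - <<'E'
from h import *
f=grab_frame("side"); cv2.imwrite("pics/s1.png",cv2.resize(f["image"][160:300,280:440,::-1],None,fx=4,fy=4,interpolation=cv2.INTER_CUBIC))
E
```

```text
clock: 2.65
ee_pos: [0.4803, -0.0699, 0.0923]
ee_rot: [0.596, 0.803, -0.001, -0.002]
wrist_force: [-0.2, -0.9, 0.4]
finger_gap: 0.0852
```

View pics/s1.png

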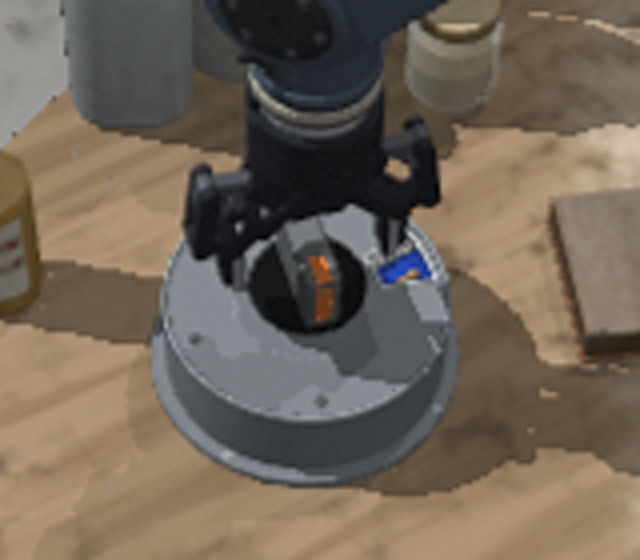

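The picture shows the open fingers on either side of the bar, with the tab at about (320, 285) in the crop. I close the gripper now.

```bash
python3 -m handwheel '[[0.1,-0.1,0,0,40],[0.1,-0.1,0,0,0],[0.1,-0.1,0,0,0],[0.1,-0.1,0,0,0],[0.1,-0.1,0,0,0]]' 60; python3 -c "
from h import *
o=sensors.get_obs();print(o['wrist_force'],o['wrist_torque'],o['finger_gap'],o['ee_pos'],o['joints'])"
```

```text
clock: 3.32
ee_pos: [0.482, -0.0734, 0.0936]
ee_rot: [0.597, 0.802, -0.001, -0.001]
wrist_force: [-4.6, -3.4, 4.2]
finger_gap: 0.0213
[-4.62633461 -3.4393881   4.17280935] [-0.4060948   0.38807361  0.01414895] 0.021306457180222466 [ 0.48196109 -0.07339681  0.0936093 ] [-3.80132957e-01  5.75270674e-01  1.89226105e+00 -1.77133366e-03
  6.75605143e-01 -6.70665406e-01]
```

```bash
python3 -m handwheel '[[0,0,0,8,0],[0,0,0,16,0],[0,0,0,24,0],[0,0,0,32,0],[0,0,0,40,0]]'; python3 -m handwheel '[[0,0,0,8,0],[0,0,0,16,0],[0,0,0,24,0],[0,0,0,32,0],[0,0,0,32,0]]'
cat > st.py <<'E'
from h import *
o=sensors.get_obs();x,y,z,w=o['ee_rot']
yaw=np.degrees(2*np.arctan2(y,x))-90
print('t%.2f yaw %.2f rel %.2f j6 %.3f tq %.3f jt6 %.4f'%(o['clock'],yaw,yaw+90-207,o['joints'][5],o['wrist_torque'][2],o['joint_torque'][5]),o['wrist_force'].round(1),o['ee_pos'].round(4),round(o['finger_gap'],4))
E
python3 st.py
python3 - <<'E'
from h import *
f=grab_frame("side"); cv2.imwrite("pics/s2.png",cv2.resize(f["image"][160:300,280:440,::-1],None,fx=4,fy=4,interpolation=cv2.INTER_CUBIC))
f=grab_frame("top"); cv2.imwrite("pics/t2.png",cv2.resize(f["image"][200:330,270:385,::-1],None,fx=4,fy=4,interpolation=cv2.INTER_CUBIC))
E
```

```text
clock: 3.95
ee_pos: [0.4822, -0.0731, 0.0936]
ee_rot: [0.287, 0.958, 0.0, -0.001]
wrist_force: [-4.6, -4.8, 4.7]
finger_gap: 0.0211
clock: 4.58
ee_pos: [0.4819, -0.073, 0.0935]
ee_rot: [0.012, 1.0, 0.0, -0.001]
wrist_force: [-4.0, -1.8, 5.5]
finger_gap: 0.0209
t4.58 yaw 88.66 rel -28.34 j6 -1.926 tq 0.266 jt6 0.0515 [-4.  -1.8  5.5] [ 0.4819 -0.073   0.0935] 0.0209
```

View pics/s2.png

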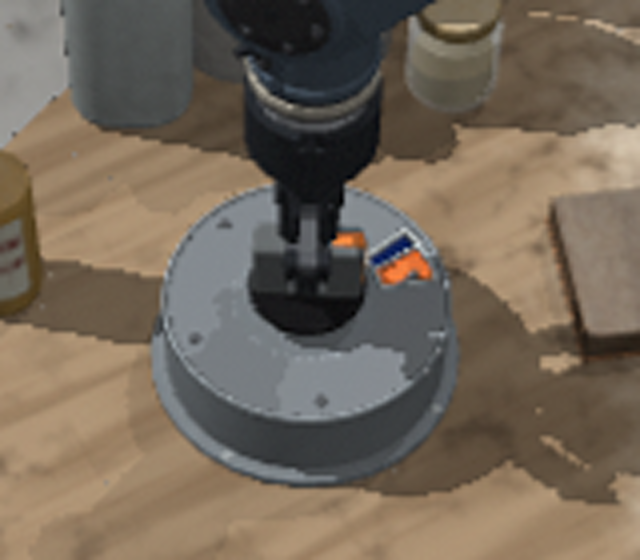

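View pics/t2.png

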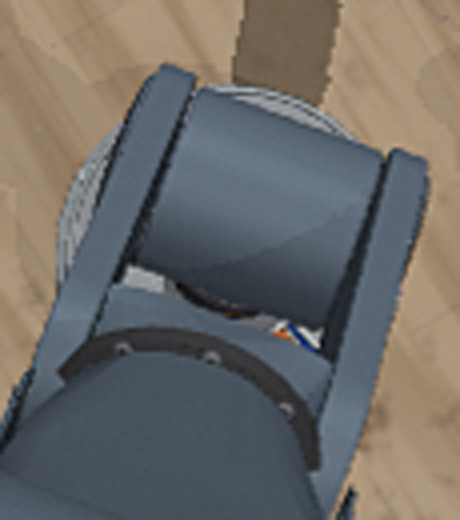

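The side crop shows the orange/blue boundary in the window at about (400, 255). Orange is coming in and the tab sits near -28°. I now scan slowly and log the torque.

```bash
python3 -m handwheel '[[0,0,0,1,0],[0,0,0,2,0]]'>/dev/null; python3 st.py; python3 -m handwheel '[[0,0,0,1,0],[0,0,0,2,0]]'>/dev/null; python3 st.py;python3 -m handwheel '[[0,0,0,1,0],[0,0,0,2,0]]'>/dev/null; python3 st.py;python3 -m handwheel '[[0,0,0,1,0],[0,0,0,1.5,0]]'>/dev/null; python3 st.py;python3 -m handwheel '[[0,0,0,1,0],[0,0,0,1.5,0]]'>/dev/null; python3 st.py;python3 -m handwheel '[[0,0,0,1,0],[0,0,0,1.5,0]]'>/dev/null; python3 st.py;python3 -m handwheel '[[0,0,0,1,0],[0,0,0,1.5,0]]'>/dev/null; python3 st.py
```

```text
t4.92 yaw 90.52 rel -26.48 j6 -1.959 tq -0.296 jt6 -0.1740 [-4.9 -3.4  4.7] [ 0.4819 -0.073   0.0933] 0.0212
t5.17 yaw 92.52 rel -24.48 j6 -1.994 tq -0.249 jt6 -0.1700 [-5.  -3.5  4.4] [ 0.4819 -0.073   0.0933] 0.0212
t5.42 yaw 94.52 rel -22.48 j6 -2.029 tq -0.239 jt6 -0.1696 [-5.4 -2.8  4.9] [ 0.4819 -0.073   0.0933] 0.0213
t5.67 yaw 96.01 rel -20.99 j6 -2.055 tq -0.226 jt6 -0.2152 [-4.4 -3.2  5.8] [ 0.4819 -0.073   0.0933] 0.0211
t5.92 yaw 97.51 rel -19.49 j6 -2.081 tq -0.241 jt6 -0.2195 [-4.1 -2.4  5.2] [ 0.4819 -0.073   0.0933] 0.0211
t6.17 yaw 99.01 rel -17.99 j6 -2.107 tq -0.229 jt6 -0.2193 [-5.1 -3.2  4.8] [ 0.4819 -0.073   0.0933] 0.0213
t6.42 yaw 100.51 rel -16.49 j6 -2.134 tq -0.226 jt6 -0.2156 [-5.6 -3.4  4.9] [ 0.4819 -0.073   0.0933] 0.021
```

Steady drag of about -0.23. I carry on.

```bash
m(){ python3 st.py; }
python3 -m handwheel '[[0,0,0,1,0],[0,0,0,1.5,0]]'>/dev/null; m; python3 -m handwheel '[[0,0,0,1,0],[0,0,0,1.5,0]]'>/dev/null; m;python3 -m handwheel '[[0,0,0,1,0],[0,0,0,1.5,0]]'>/dev/null; m;python3 -m handwheel '[[0,0,0,1,0],[0,0,0,1.5,0]]'>/dev/null; m;python3 -m handwheel '[[0,0,0,1,0],[0,0,0,1.5,0]]'>/dev/null; m;python3 -m handwheel '[[0,0,0,1,0],[0,0,0,1.5,0]]'>/dev/null; m
```

```text
t6.67 yaw 102.01 rel -14.99 j6 -2.160 tq -0.200 jt6 -0.2151 [-5.3 -3.2  4.7] [ 0.4819 -0.073   0.0933] 0.021
t6.92 yaw 103.51 rel -13.49 j6 -2.186 tq -0.203 jt6 -0.2207 [-4.6 -2.6  5.1] [ 0.4819 -0.073   0.0933] 0.0209
t7.17 yaw 105.01 rel -11.99 j6 -2.212 tq -0.162 jt6 -0.2184 [-4.6 -2.9  5.1] [ 0.4819 -0.073   0.0933] 0.0212
t7.42 yaw 106.51 rel -10.49 j6 -2.238 tq -0.204 jt6 -0.2165 [-5.5 -2.3  4.8] [ 0.4819 -0.073   0.0933] 0.0216
t7.67 yaw 108.01 rel -8.99 j6 -2.265 tq -0.241 jt6 -0.2156 [-5.3 -2.7  6.4] [ 0.4819 -0.073   0.0933] 0.0213
t7.92 yaw 109.51 rel -7.49 j6 -2.291 tq -0.225 jt6 -0.2212 [-5.  -3.4  5.2] [ 0.4819 -0.073   0.0933] 0.0213
```

```bash
m(){ python3 st.py; }
python3 -m handwheel '[[0,0,0,1,0],[0,0,0,1.5,0]]'>/dev/null; m; python3 -m handwheel '[[0,0,0,1,0],[0,0,0,1.5,0]]'>/dev/null; m;python3 -m handwheel '[[0,0,0,1,0],[0,0,0,1.5,0]]'>/dev/null; m;python3 -m handwheel '[[0,0,0,1,0],[0,0,0,1.5,0]]'>/dev/null; m;python3 -m handwheel '[[0,0,0,1,0],[0,0,0,1.5,0]]'>/dev/null; m;python3 -m handwheel '[[0,0,0,1,0],[0,0,0,1.5,0]]'>/dev/null; m
```

```text
t8.18 yaw 111.01 rel -5.99 j6 -2.317 tq -0.209 jt6 -0.2180 [-4.7 -3.2  4. ] [ 0.4819 -0.073   0.0933] 0.0212
t8.43 yaw 112.51 rel -4.49 j6 -2.343 tq -0.207 jt6 -0.2163 [-4.9 -2.2  3.9] [ 0.4819 -0.073   0.0933] 0.0209
t8.68 yaw 114.01 rel -2.99 j6 -2.369 tq -0.226 jt6 -0.2162 [-4.9 -2.7  4.3] [ 0.4819 -0.073   0.0933] 0.0214
t8.93 yaw 115.51 rel -1.49 j6 -2.395 tq -0.303 jt6 -0.2215 [-5.3 -2.1  4.2] [ 0.4819 -0.073   0.0933] 0.0215
t9.18 yaw 117.01 rel 0.01 j6 -2.422 tq -0.232 jt6 -0.2174 [-4.9 -2.8  4.3] [ 0.4819 -0.073   0.0933] 0.021
t9.43 yaw 118.51 rel 1.51 j6 -2.448 tq -0.251 jt6 -0.2162 [-5.  -2.8  4.4] [ 0.4819 -0.073   0.0933] 0.0213
```

```bash
m(){ python3 st.py; }
python3 -m handwheel '[[0,0,0,1,0],[0,0,0,1.5,0]]'>/dev/null; m; python3 -m handwheel '[[0,0,0,1,0],[0,0,0,1.5,0]]'>/dev/null; m;python3 -m handwheel '[[0,0,0,1,0],[0,0,0,1.5,0]]'>/dev/null; m;python3 - <<'E'
from h import *
f=grab_frame("side"); cv2.imwrite("pics/s3.png",cv2.resize(f["image"][160:300,280:440,::-1],None,fx=4,fy=4,interpolation=cv2.INTER_CUBIC))
E
```

```text
t9.68 yaw 120.01 rel 3.01 j6 -2.474 tq -0.206 jt6 -0.2068 [-5.4 -3.3  4.4] [ 0.4819 -0.073   0.0933] 0.021
t9.93 yaw 121.53 rel 4.53 j6 -2.500 tq -0.191 jt6 -0.1736 [-4.5 -3.1  4.6] [ 0.4818 -0.073   0.0933] 0.0209
t10.18 yaw 123.04 rel 6.04 j6 -2.527 tq -0.081 jt6 -0.1082 [-5.5 -2.1  4.1] [ 0.4819 -0.073   0.0933] 0.021
```

View pics/s3.png

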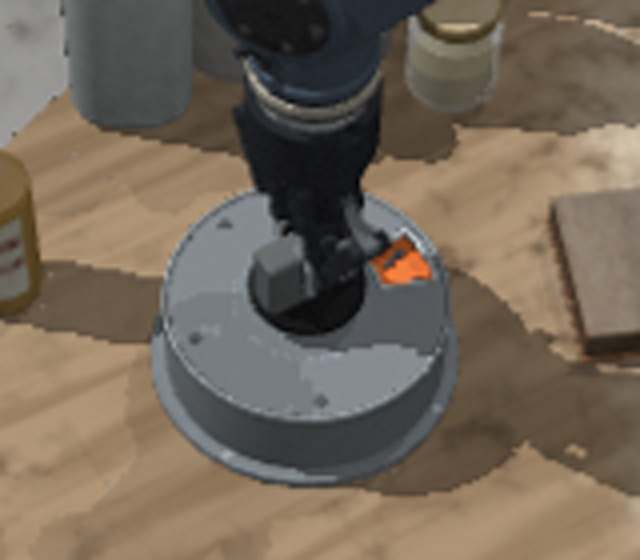

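The window at about (402, 262) shows all orange. The torque started to fall at about +3°, so this is the notch. I continue in fine steps.

```bash
m(){ python3 st.py; }
python3 -m handwheel '[[0,0,0,0.5,0],[0,0,0,0.8,0]]'>/dev/null; m; python3 -m handwheel '[[0,0,0,0.5,0],[0,0,0,0.8,0]]'>/dev/null; m;python3 -m handwheel '[[0,0,0,0.5,0],[0,0,0,0.8,0]]'>/dev/null; m;python3 -m handwheel '[[0,0,0,0.5,0],[0,0,0,0.8,0]]'>/dev/null; m
```

```text
t10.47 yaw 123.85 rel 6.85 j6 -2.541 tq -0.117 jt6 -0.0868 [-4.7 -3.2  4.4] [ 0.4818 -0.073   0.0933] 0.0213
t10.72 yaw 124.66 rel 7.66 j6 -2.555 tq -0.059 jt6 -0.0394 [-4.8 -2.2  5. ] [ 0.4818 -0.073   0.0933] 0.0211
t10.97 yaw 125.47 rel 8.47 j6 -2.569 tq -0.011 jt6 -0.0057 [-4.2 -2.   4.7] [ 0.4819 -0.073   0.0933] 0.0213
t11.22 yaw 126.28 rel 9.28 j6 -2.583 tq 0.029 jt6 0.0024 [-4.6 -3.1  5. ] [ 0.4818 -0.073   0.0933] 0.0213
```

```bash
m(){ python3 st.py; }
python3 -m handwheel '[[0,0,0,0.5,0],[0,0,0,0.8,0]]'>/dev/null; m; python3 -m handwheel '[[0,0,0,0.5,0],[0,0,0,0.8,0]]'>/dev/null; m;python3 -m handwheel '[[0,0,0,0.5,0],[0,0,0,0.8,0]]'>/dev/null; m;python3 -m handwheel '[[0,0,0,0.5,0],[0,0,0,0.8,0]]'>/dev/null; m
```

```text
t11.47 yaw 127.02 rel 10.02 j6 -2.596 tq -0.238 jt6 -0.2312 [-5.5 -2.7  5. ] [ 0.4819 -0.073   0.0933] 0.021
t11.72 yaw 127.72 rel 10.72 j6 -2.609 tq -0.579 jt6 -0.5320 [-4.4 -2.5  4.1] [ 0.4819 -0.073   0.0933] 0.0214
t11.97 yaw 128.43 rel 11.43 j6 -2.622 tq -0.897 jt6 -0.8512 [-4.3 -3.4  4.6] [ 0.4818 -0.0729  0.0933] 0.0209
t12.22 yaw 129.12 rel 12.12 j6 -2.635 tq -1.188 jt6 -1.1735 [-5.5 -2.9  5.4] [ 0.4818 -0.0729  0.0933] 0.0213
```

```bash
m(){ python3 st.py; }
python3 -m handwheel '[[0,0,0,-1,0],[0,0,0,-1.5,0]]'>/dev/null; m; python3 -m handwheel '[[0,0,0,-0.5,0],[0,0,0,-0.8,0]]'>/dev/null; m;python3 -m handwheel '[[0,0,0,-0.5,0],[0,0,0,-0.8,0]]'>/dev/null; m;python3 -m handwheel '[[0,0,0,-0.5,0],[0,0,0,-0.8,0]]'>/dev/null; m
python3 - <<'E'
from h import *
f=grab_frame("side"); cv2.imwrite("pics/s4.png",cv2.resize(f["image"][160:300,280:440,::-1],None,fx=4,fy=4,interpolation=cv2.INTER_CUBIC))
E
```

```text
t12.47 yaw 127.79 rel 10.79 j6 -2.610 tq -0.395 jt6 -0.4483 [-4.8 -3.1  4.9] [ 0.4819 -0.073   0.0933] 0.0211
t12.72 yaw 127.11 rel 10.11 j6 -2.598 tq -0.129 jt6 -0.1168 [-5.3 -3.6  4.3] [ 0.4818 -0.073   0.0933] 0.0213
t12.97 yaw 126.41 rel 9.41 j6 -2.585 tq 0.236 jt6 0.2066 [-5.  -2.8  4.8] [ 0.4819 -0.073   0.0933] 0.0211
t13.22 yaw 125.72 rel 8.72 j6 -2.572 tq 0.612 jt6 0.5487 [-3.9 -3.   4.1] [ 0.4818 -0.073   0.0932] 0.0216
```

View pics/s4.png

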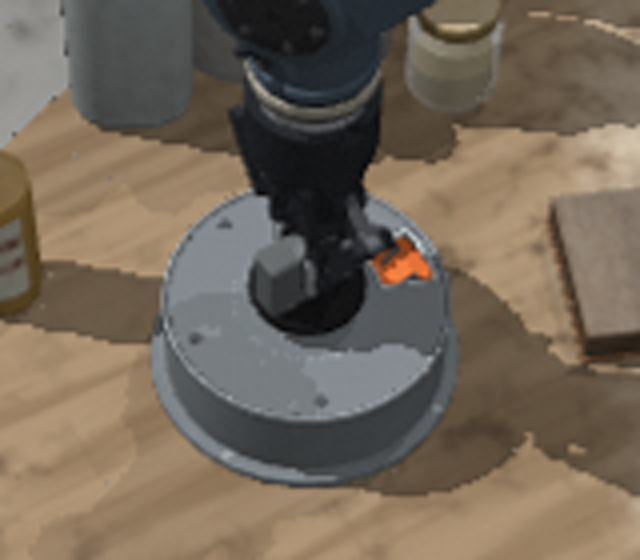

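The torque passes through zero elastically near +9.8° and is blocked on both sides, so the knob is held in the notch. I unwind to that angle and push down.

```bash
m(){ python3 st.py; }
python3 -m handwheel '[[0,0,0,0.6,0],[0,0,0,1.2,0],[0,0,0,1.2,0]]' 90 >/dev/null; m; python3 -m handwheel '[[0,0,-0.15,0,0],[0,0,-0.3,0,0]]'>/dev/null; m;python3 -m handwheel '[[0,0,-0.15,0,0],[0,0,-0.3,0,0]]'>/dev/null; m
```

```text
t13.65 yaw 126.75 rel 9.75 j6 -2.591 tq -0.094 jt6 -0.0526 [-4.7 -2.7  4. ] [ 0.4818 -0.073   0.0933] 0.0208
t13.90 yaw 126.75 rel 9.75 j6 -2.591 tq -0.007 jt6 -0.0521 [-5.5 -3.1  4.8] [ 0.4819 -0.073   0.0903] 0.0209
t14.15 yaw 126.76 rel 9.76 j6 -2.591 tq -0.071 jt6 -0.0520 [-5.  -2.3  4.5] [ 0.4818 -0.073   0.0873] 0.0207
```

Run:
```python
from h import *
f=grab_frame("side"); cv2.imwrite("pics/s5.png",cv2.resize(f["image"][195:275,310:410,::-1],None,fx=7,fy=7,interpolation=cv2.INTER_CUBIC))
```

```text
(no output)
```

View pics/s5.png

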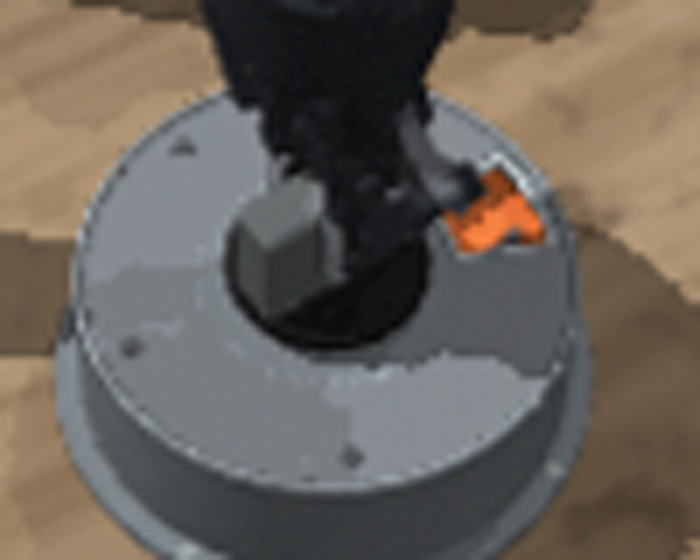

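```bash
cat > kt.py <<'E'
from h import *
f=grab_frame("side")
def pts(u0,v0,u1,v1):
    v,u=np.mgrid[v0:v1,u0:u1]; Z=f["range_z"][v0:v1,u0:u1].ravel()
    n=cv2.undistortPoints(np.stack([u.ravel(),v.ravel()],1).astype(float).reshape(-1,1,2),f["camera_matrix"],f["dist"]).reshape(-1,2)
    return (np.c_[n,np.ones(len(n))]*Z[:,None]-f["t"])@f["R"]
P=pts(340,215,360,242); a=P[:,2].reshape(27,20); print((a*1000).round().astype(int)[::2,::2])
C=pts(330,240,400,262); q=C[(C[:,2]>.05)&(C[:,2]<.075)]; print("cover",np.median(q[:,2]))
E
python3 kt.py
```

```text
[[ 64  67  71  64 135 137 128 168 177 170]
 [ 62  69  67  59 113 121 125 161 168 166]
 [ 63  61  64  59  64 123 112 150 159 160]
 [ 62  69  61  65  71 119 123 122 157 157]
 [ 62  64  64 121 123 122 118 118 136 143]
 [ 65  62 115 122 124 119 119 118 128 134]
 [ 64  65 117 118 117 123 120 116 120 130]
 [ 64  81 107 117 124 120 114 110 112 113]
 [ 62  73  99 108 113 108 106 100 100 102]
 [ 67  73  92 100 104 105  99  94  97  94]
 [ 61  73  84  91  94  89  90  84  78  77]
 [ 63  67  81  79  87  83  79  73  76  73]
 [ 65  62  72  76  73  75  70  74  78  72]
 [ 68  64  65  72  81  77  78  76  74  73]]
cover 0.06391856453689158
```

The bar's top is now at about 120 mm, so the knob is following the push down. I keep pushing.

```bash
m(){ python3 st.py; }
python3 -m handwheel '[[0,0,-0.15,0,0],[0,0,-0.3,0,0]]'>/dev/null; m;python3 -m handwheel '[[0,0,-0.1,0,0],[0,0,-0.1,0,0]]'>/dev/null; m;python3 -m handwheel '[[0,0,-0.1,0,0],[0,0,-0.1,0,0]]'>/dev/null; m; python3 kt.py
```

```text
t14.50 yaw 126.75 rel 9.75 j6 -2.591 tq -0.070 jt6 -0.0536 [-5.9 -2.9  5.1] [ 0.4818 -0.073   0.0843] 0.0212
t14.75 yaw 126.75 rel 9.75 j6 -2.591 tq -0.078 jt6 -0.0730 [-6.6 -1.6 11.8] [ 0.4819 -0.073   0.0841] 0.0209
t15.00 yaw 126.75 rel 9.75 j6 -2.591 tq -0.117 jt6 -0.0825 [-8.1 -3.  20.3] [ 0.4819 -0.073   0.084 ] 0.021
[[  62   68   66   65  127  139  126  170  182  171]
 [  67   62   68   61  120  126  124  163  171  166]
 [1250   65   64   63  106  118  115  153  161  158]
 [  66   64   63   63   94  118  119  115  155  149]
 [  68   62   63   63  117  119  120  116  136  150]
 [  62   64  116  121  116  114  118  121  125  137]
 [  63   64  109  114  118  113  111  116  118  130]
 [  63   73  113  111  114  119  116  112  110  111]
 [  68   70   97  108  113  112  105  105  103  100]
 [  64   73   87  105  109  106  101   94   94   92]
 [  69   72   81 1250   98   96   91   86   83   81]
 [  63   62   72   82   90   88   75   77   72   69]
 [  66   63   71   74   83   76   75   68   65   72]
 [  68   62   61   70   72   72   73   74   71   76]]
cover 0.06420394817915905
```

```bash
m(){ python3 st.py; }
python3 -m handwheel '[[0,0,-0.1,0,0],[0,0,-0.1,0,0]]'>/dev/null; m
python3 -m handwheel '[[0,0,0,0,50],[0,0,0,0,100],[0,0,0,0,100],[0,0,0,0,100],[0,0,0,0,100]]'; m
python3 -m handwheel '[[0,0,2,0,100],[0,0,5,0,100],[0,0,10,0,100],[0,0,14,0,100],[0,0,14,0,100]]'; python3 -m handwheel '[[0,4,2,0,100],[-1,9,3,0,100],[-3,15,3,0,100],[-5,20,3,0,100],[-7,25,3,0,100]]'; m
python3 - <<'E'
from h import *
f=grab_frame("top"); cv2.imwrite("pics/t6.png",cv2.resize(f["image"][:,100:500,::-1],None,fx=1.2,fy=1.2)); cv2.imwrite("pics/t6z.png",cv2.resize(f["image"][200:330,270:385,::-1],None,fx=4,fy=4,interpolation=cv2.INTER_CUBIC))
v,u=np.mgrid[200:330,270:385]; Z=f["range_z"][200:330,270:385]
n=cv2.undistortPoints(np.stack([u.ravel(),v.ravel()],1).astype(float).reshape(-1,1,2),f["camera_matrix"],f["dist"]).reshape(-1,2)
P=(np.c_[n,np.ones(len(n))]*Z.ravel()[:,None]-f["t"])@f["R"]
k=P[(P[:,2]>.1)&(P[:,2]<.14)&(np.hypot(P[:,0]-.4813,P[:,1]+.0717)<.037)]; print(len(k),np.median(k[:,2]),cv2.minAreaRect(k[:,:2].astype(np.float32)))
E
```

```text
t15.30 yaw 126.76 rel 9.76 j6 -2.591 tq -0.092 jt6 -0.0906 [-8.4 -1.6 28.6] [ 0.4819 -0.073   0.084 ] 0.021
clock: 15.92
ee_pos: [0.483, -0.073, 0.081]
ee_rot: [-0.316, 0.949, 0.0, -0.0]
wrist_force: [-0.5, -0.9, 1.0]
finger_gap: 0.0852
t15.93 yaw 126.88 rel 9.88 j6 -2.594 tq -0.024 jt6 0.0014 [-0.5 -0.9  1. ] [ 0.483 -0.073  0.081] 0.0852
clock: 16.55
ee_pos: [0.4851, -0.0737, 0.2243]
ee_rot: [-0.316, 0.949, -0.002, 0.003]
wrist_force: [-0.5, 0.1, 0.1]
finger_gap: 0.085
clock: 17.18
ee_pos: [0.4114, 0.1784, 0.25]
ee_rot: [-0.316, 0.949, 0.0, -0.001]
wrist_force: [1.2, 0.0, 0.2]
finger_gap: 0.0855
t17.18 yaw 126.86 rel 9.86 j6 -2.055 tq 0.014 jt6 -0.6299 [1.2 0.  0.2] [0.4114 0.1784 0.25  ] 0.0855
355 0.11612927785163016 ((0.4810258746147156, -0.07204632461071014), (0.06629366427659988, 0.022282281890511513), 35.903526306152344)
```

View pics/t6z.png

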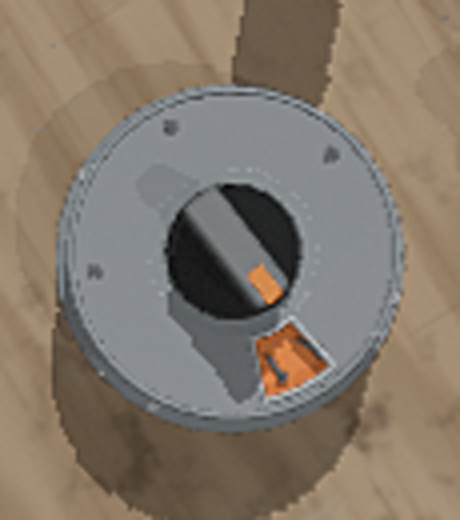

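View pics/t6.png

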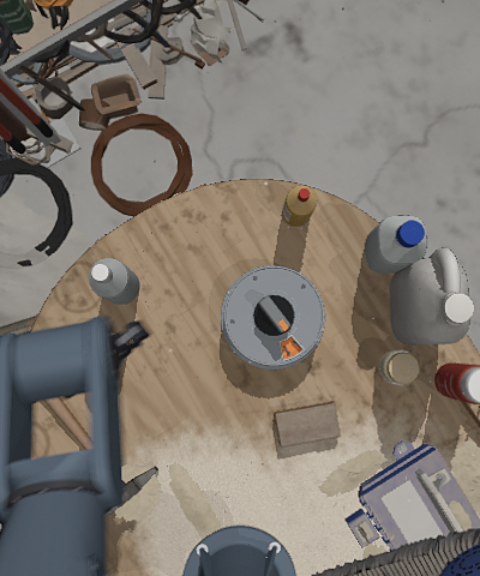

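The top view shows orange filling the window, with the tab pointing about 9° past its middle. Knob top measures 116 mm, against 126 mm before by the same method. The arm is clear, so I let it settle, do one check and hand in.

```bash
python3 -m handwheel '[[0,0,0,0,100],[0,0,0,0,100],[0,0,0,0,100]]'
python3 - <<'E'
from h import *
f=grab_frame("side"); save(f,"s7"); print(np.abs(sensors.get_obs()["qvel"]).max())
E
```

```text
clock: 17.6
ee_pos: [0.4136, 0.1758, 0.251]
ee_rot: [-0.315, 0.949, -0.0, -0.0]
wrist_force: [1.0, 0.2, 0.2]
finger_gap: 0.0857
0.0037585207981962136
```

View pics/s7.png

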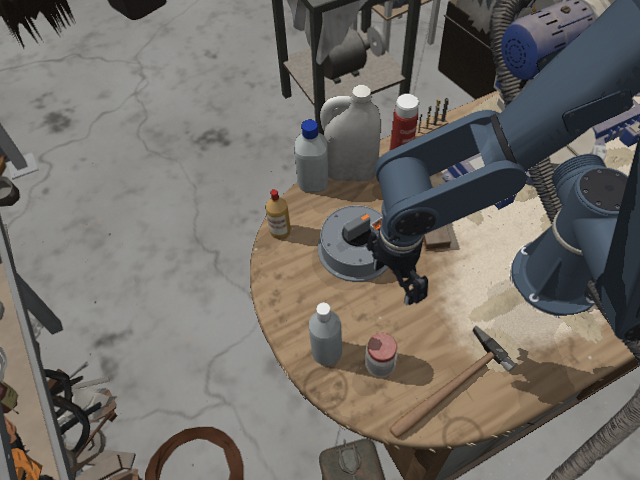

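In this view the screw jar (380, 355) and the glue bottle (277, 215) are where they were in the first picture. The arm hangs free of everything.

```bash
python3 -c "
from bench import manip; print(manip.hand_in())"
```

```text
the job is handed in; nothing more can be done
None
```

I turned the knob about 110° anticlockwise to the orange compartment's notch, pushed it down until it locked, let go and handed the job in at about 17.6 s. The hand-in gave no verdict.

**Finding the notch:** The drag was steady at about 0.22 N m until the tab was about 3° past the window's middle. It dipped to about zero near +9°, then resisted turning both ways around +9.8°.

**Locking:** I pushed the knob down there until it stopped hard, about 9.3 mm lower by the gripper's height, with the push reaching about 29 N.

**Last checks:**
- **Knob height:** its top read 116 mm, against 126 mm before by the same depth-image method (limit 119.5 mm).
- **Orange in the window:** orange fills the window, with the tab about 9° (roughly 10 mm) off its middle (limit 32 mm).
- **Jars and bottle:** none looks moved in the final pictures, judged by eye. The arm hid the nail jar in the last side view and the screw jar in the last top view, but each showed in the other view.
- **Arm:** at rest and clear of everything, with the gripper open.

**What disagreed:**
- **Torque past the notch:** it rose to 1.2 N m, well above the 0.2 to 0.4 N m given. I took this to mean the knob was already caught in the notch.
- **Push force:** it did not rise over the first 9 mm of travel, although 7 to 15 N was expected. The depth images showed the knob did go down with the gripper.

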